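Close the chopper and hold its drive stem down

TASK

First set the loose lid level on the rim of the chopper's steel bowl and let go of it. Then take the drive stem from its wooden holder, turn it so that its cross-shaped foot meshes with the slot of the coupling inside the lid's chimney, and slide it fully home, flange on the coupling. Push it on down against the spring, nearly all the way, and finish while still holding it pressed down with the gripper; leave the pepper mill, mug and spoon alone.

Things in the scene. Friction and masses are not known exactly. Their poses are not given: they have to be found in the camera images.
- chopper: Compact kitchen chopper fixed to the worktop: round white motor base 176 mm across and 45 mm high, with a small grey dial on its -x side, and on it an open steel bowl, 150 mm outside diameter and 142 mm inside at the rim, rim 105 mm above the worktop. Origin at the centre of the underside, z up.
- rim (a point): Centre of the bowl's mouth, at rim height (105 mm above the worktop). z up.
- coupling_top (a point): Centre of the top face of the grey coupling, a round-ish block 37 mm wide in the middle of the bowl; face 100 mm above the worktop when not pressed. In it a cross slot 22 mm deep, arms along this frame's x and y, each 26 mm tip to tip and 9.5 mm wide. z up. It does not rotate; it goes straight down when pressed.
- coupling (a joint): How far the coupling is pressed down, m: 0 up, 0.008 fully down. Spring: starts to move at about 4 N, about 12 N fully down; the stem's own weight does not move it. It springs back when let go.
- lid: Loose white plastic lid, about 0.16 kg, right way up. Origin: centre of its underside, z up. A ring lip 136 mm across (z 0 to 8 mm) goes inside the bowl; a disc 156 mm across (8 to 13 mm) rests on the rim; a round chimney (13 to 38 mm), 52 mm outside, 44 mm inside, open right through, serves as its grip. Seated, its origin is 8 mm below the rim.
- stem: Loose drive stem, about 0.11 kg, upright in the holder. Origin: centre of its flange's underside, z up. Below: a steel cross foot 18 mm long, arms along x and y, 22 mm tip to tip, 6 mm wide (last 4 mm: 18.5 by 3.5). Above: flange 36 mm across, 4 mm thick; shank 16 mm thick to 50 mm; block grip from 50 to 88 mm, 44 mm along x, 18 along y. Meshes at any of four quarter turns.
- holder: Fixed wooden block 80 x 80 x 34 mm with a round hole 29 mm wide and 25 mm deep in the middle of its top; the stem stands in it with its flange on the block's top. Origin at the centre of the underside.
- mill: Bystander: dark wooden pepper mill, 54 mm across, 137 mm high, origin at its underside.
- mug: Bystander: white mug, 80 mm across, 90 mm high, handle on its +y side, origin at its underside.
- spoon: Bystander: wooden spoon 220 mm long lying on the worktop between the robot and the chopper, along its own x, 20 mm high or less; origin at its underside.
Not all that is in view belongs to the job. Of the things like the stem, leave any that is green or orange; of the rest the larger one is meant.

How it is judged:
By the outcome, as a careful person would: the job done as asked, in the order asked, and still so for the second after the job is handed in, while the arm keeps its last pose, push and grip.
It also fails if it takes over 61 s, if anything falls off the work surface, if the arm or the gripper's body presses on something with over 40 N, if the wrist force passes 120 N, or if a joint passes its speed limit or range.

ROBOT

A 6-joint arm with a two-finger parallel gripper is mounted at the origin on the work surface. World frame = base frame: x ahead of the robot, y to its left, z up, the work surface at z = 0. Lengths are in m, angles in degrees, forces in N, time in s.
With the tool pointing down it reaches from about 0.35 to 0.875 m from the base axis. Payload 4.2 kg.
Tool frame: the origin (TCP) lies where the fingers leave the gripper's body, on its centre line; the fingertips stand 70 mm ahead of it and the grasp point (between the pads) lies 51 mm ahead of it; z points along the fingers, y is the direction in which the jaws open and shut (so a half turn about z gives the same grasp; the last joint's range is limited). The gripper opens to 87 mm and grips with 3 to 60 N. Pads are 19 mm wide; open, the fingers measure 117 mm over their backs; the gripper's body (75 mm by 190 mm) begins 51 mm behind the grasp point.
Start: joints at [88.442, 22.042, 0.453, 0, -68.411, -14.817], TCP at [0.176, 0.6, 0.292] pointing down, gripper open.
Joint ranges: [-179.83, 179.83], [-69.29, 118.12], [-61.27, 80.66], [-181.25, 117.63], [-171.15, -9.14], [-177.46, 177.46]. Speed limits (degrees/s): [159.86, 159.86, 180, 180, 180, 180].

INTERFACE

Orientations are given as a 3x3 rotation matrix whose columns are the frame's x, y, z axes.
In Python, from station import sense, cams, job gives the robot as it stands. The module is installed in compiled form; this text tells all that it offers.
- The arm moves only by the shell command python3 -m handwheel 'ROWS'. ROWS is JSON, a list of rows, each a list of 5 numbers: the shift along the tool's x, y, z in cm, then the turn about the tool's z in degrees, then the opening, from 0 (shut) to 1 (fully open). A call has 1 to 10 rows; each row shifts and turns the commanded pose from where the row before left it, along the tool's axes as they then stand; what a row does not reach is not made up. A row lasts 1/8 s, in which the tool goes at most 62.5 mm and 10.7 degrees, less where a joint would pass 70% of its speed; a pose out of reach is approached as far as the arm can. A call with a gripper value outside its range is refused whole. The fingers move at their own pace and stop on an object; the grip force is fixed at half the most. Time passes only in rows, so rows that do not move let the fingers close. It gives the time, the measured TCP pose, the force and the opening at its end, in the units of the state.
- sense(): the state, without advancing time (a new reading comes with each control period).
- cams.capture(name): name is "scene" or "side" or "wrist"; returns the picture (420x560x3 uint8, red, green, blue); there is no depth.
- cams.camera_params(name): a dict with "fx", "fy", "cx", "cy" (pixels), "k1" (the pictures are not rectified: a ray, as slopes to the right and down, at radius r is drawn at 1 + k1 r^2 times it, then the intrinsics apply), "origin" and "rotation" of the camera in the world. Camera axes: x right, y down, z forward; pixel columns grow to the right and rows downward; lengths in m; the calibration is good to about 2 mm. A picture is of the moment at which its call begins: read the wrist's pose just before it. camera_params takes no time and is no camera call; for the wrist camera it gives the pose at the moment of the call.
- job.finish_job(): hands the job in, once; it reports no verdict.
The state is a dict: "time_s": time; "joints": joint angles; "joint_velocities": joint speeds; "effort": joint torques, N m; "tcp_pos": TCP position; "ee_rot": TCP orientation; "wrist_force": force on the tool from outside, world axes, zero at the start; "moment": the same for the moment, N m; "gripper_width": opening from 0.0 (shut) to 1.0 (fully open).
Only numpy, scipy, OpenCV 4.12 (cv2) and the standard library are available. Lean on these libraries where they do the work, as an engineer would, in place of code of your own. Each camera call takes 0.05 s, during which the arm holds its last target. There are 200 camera calls.

## Working session

There is one attempt and no reset: what is moved stays moved. The work goes in short steps, Python scripts to look and compute and a shell command to move; the robot and the scene stay as the last step left them, time stands still between calls to the robot, and variables do not carry over. Pictures are saved under pics/ and viewed, about 8 in all and at most 12, crops included, and the job is handed in when it is done.

```bash
mkdir -p pics
python3 - <<'E'
from station import sense,cams
import cv2,numpy as np
s=sense();print(s['time_s'],s['tcp_pos'],np.round(s['ee_rot'],3),s['wrist_force'],s['gripper_width'])
for n in ['scene','side','wrist']:
    p=cams.camera_params(n);print(n,{k:np.round(v,4).tolist() for k,v in p.items()})
    cv2.imwrite(f'pics/{n}0.png',cams.capture(n)[:,:,::-1])
E
```

```text
0.0 [0.17603369 0.59922295 0.29111751] [[ 0.959 -0.282 -0.001]
 [-0.282 -0.959 -0.002]
 [ 0.     0.002 -1.   ]] [0.0571052  0.44744936 0.21423594] 0.9997360411604872
scene {'fx': 436.6056, 'fy': 436.6056, 'cx': 271.2505, 'cy': 204.0957, 'k1': -0.1425, 'origin': [1.3183, -0.38, 0.6411], 'rotation': [[0.4573, 0.4903, -0.742], [0.8893, -0.2575, 0.3779], [-0.0057, -0.8327, -0.5538]]}
side {'fx': 475.0854, 'fy': 475.0854, 'cx': 280.8812, 'cy': 216.9476, 'k1': -0.0784, 'origin': [0.2885, 0.7842, 0.6286], 'rotation': [[-0.9477, -0.1706, 0.2698], [-0.3191, 0.5213, -0.7915], [-0.0056, -0.8361, -0.5485]]}
wrist {'fx': 345.7627, 'fy': 345.7627, 'cx': 282.9774, 'cy': 210.022, 'k1': -0.0306, 'origin': [0.2463, 0.5789, 0.3831], 'rotation': [[-0.2817, -0.9247, -0.2562], [-0.9595, 0.2717, 0.0742], [0.001, 0.2667, -0.9638]]}
```

View pics/scene0.png

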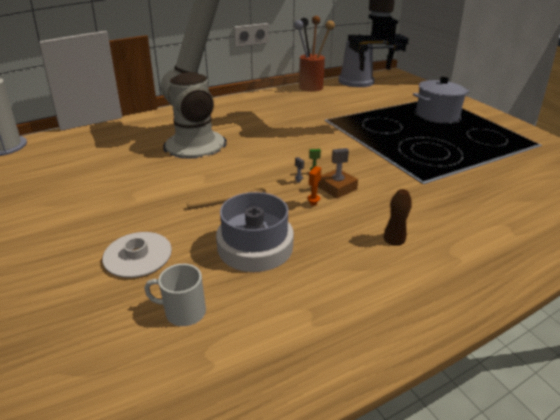

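View pics/side0.png

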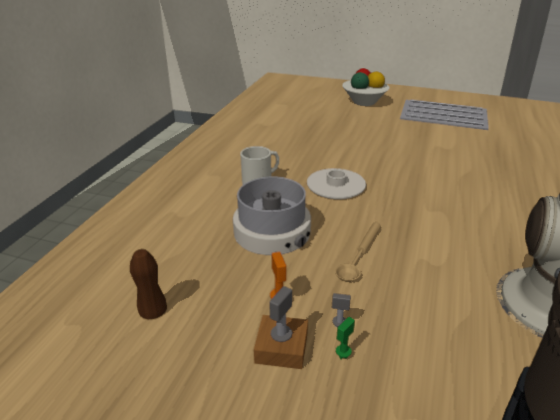

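Scene view: lid at about (137,250), chopper bowl at (255,222), mug (182,295), mill (398,217), stem grip at (340,156) on its holder (338,183). The orange, green and small grey look-alikes are at (315,187), (315,157) and (299,170). Side view: lid (337,182), coupling (272,200), stem (281,310), holder (281,340).

```bash
cat > h.py <<'E'
from station import sense,cams
import cv2,numpy as np
def ray(p,uv):
    x=(np.array(uv,float)-[p['cx'],p['cy']])/[p['fx'],p['fy']]
    u=x.copy()
    for _ in range(20): u=x/(1+p['k1']*(u@u))
    return np.array(p['origin']),np.array(p['rotation'])@[u[0],u[1],1]
def onz(p,uv,z):
    o,d=ray(p,uv); return o+d*(z-o[2])/d[2]
def two(pa,a,pb,b):
    oa,da=ray(pa,a);ob,db=ray(pb,b);A=np.stack([da,-db],1);t=np.linalg.lstsq(A,ob-oa,rcond=None)[0]
    P,Q=oa+da*t[0],ob+db*t[1];return (P+Q)/2,np.linalg.norm(P-Q)
def proj(p,X):
    c=np.array(p['rotation']).T@(np.array(X)-p['origin']);u=c[:2]/c[2];u=u*(1+p['k1']*(u@u))
    return u*[p['fx'],p['fy']]+[p['cx'],p['cy']]
E
python3 - <<'E'
from h import *
S=cams.camera_params('scene');D=cams.camera_params('side')
for n,a,b,z in [('chimtop',(137,243),(337,175),.038),('coup',(255,214),(272,196),.1),('griptop',(341,151),(284,293),.122),('holder',(339,187),(281,330),.034),('orangetop',(315,170),(279,257),.08),('mugtop',(183,276),(256,154),.09),('milltop',(401,192),(143,253),.137),('smalltop',(299,159),(342,297),.06),('greentop',(315,151),(346,323),.06)]:
    print(n,onz(S,a,z).round(3),onz(D,b,z).round(3),[np.round(q,3) for q in two(S,a,D,b)])
print(onz(S,(190,205),.01),onz(S,(265,190),.01))
a=cv2.imread('pics/scene0.png');b=cv2.imread('pics/side0.png')
c=np.hstack([cv2.resize(a[135:265,90:290],None,fx=2,fy=2.5*.8,interpolation=2)[:, :400],cv2.resize(a[135:265,230:430],None,fx=2,fy=2)])
d=np.hstack([cv2.resize(b[140:270,210:410],None,fx=2,fy=2),cv2.resize(b[240:370,200:400],None,fx=2,fy=2)])
cv2.imwrite('pics/crop1.png',np.vstack([c,d]))
E
```

```text
chimtop [ 0.51  -0.306  0.038] [ 0.503 -0.304  0.038] [array([ 0.505, -0.306,  0.035]), np.float64(0.003)]
coup [ 0.611 -0.06   0.1  ] [ 0.593 -0.051  0.1  ] [array([ 0.598, -0.057,  0.094]), np.float64(0.007)]
griptop [0.483 0.253 0.122] [0.464 0.257 0.122] [array([0.468, 0.258, 0.117]), np.float64(0.011)]
holder [0.516 0.232 0.034] [0.47  0.254 0.034] [array([0.481, 0.247, 0.016]), np.float64(0.019)]
orangetop [0.476 0.179 0.08 ] [0.518 0.123 0.08 ] [array([0.509, 0.155, 0.104]), np.float64(0.005)]
mugtop [ 0.717 -0.258  0.09 ] [ 0.71  -0.255  0.09 ] [array([ 0.712, -0.258,  0.087]), np.float64(0.003)]
milltop [0.733 0.239 0.137] [0.718 0.254 0.137] [array([0.724, 0.247, 0.13 ]), np.float64(0.001)]
smalltop [0.37  0.193 0.06 ] [0.386 0.171 0.06 ] [array([0.385, 0.183, 0.07 ]), np.float64(0.002)]
greentop [0.348 0.26  0.06 ] [0.366 0.23  0.06 ] [array([0.366, 0.246, 0.073]), np.float64(0.005)]
[ 0.37747426 -0.13974122  0.01      ] [0.40255614 0.06747693 0.01      ]
```

View pics/crop1.png

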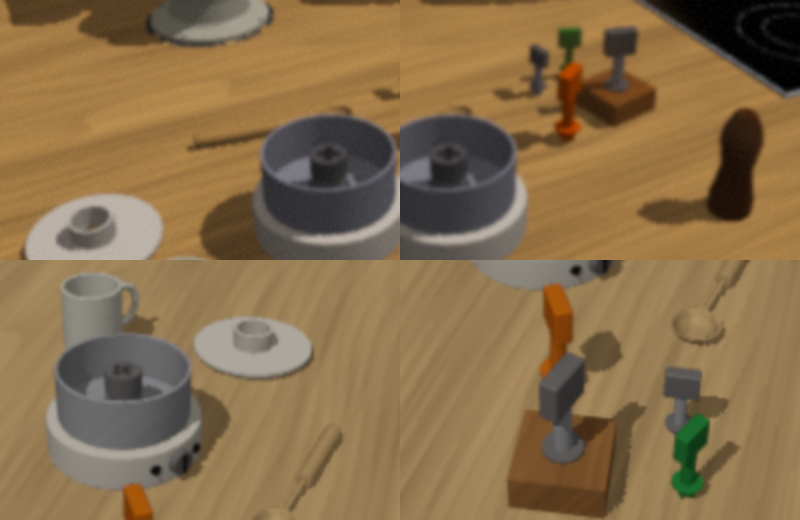

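The crops confirm the layout. The meant stem stands on the wooden block, with orange at its front left and green and small grey behind. I'll fly to the stem first and take a close wrist view on the way.

```bash
python3 -m handwheel '[[4.1,3.1,0,0,1],[4.1,3.1,0,0,1],[4.1,3.1,0,0,1],[4.1,3.1,0,0,1],[4.1,3.1,0,0,1],[4.1,3.1,0,0,1],[4.1,3.1,0,0,1],[4.1,3.1,0,0,1],[0,0,0,0,1],[0,0,0,0,1]]'
python3 - <<'E'
from h import *
import json
s=sense();p=cams.camera_params('wrist');im=cams.capture('wrist')
print(s['tcp_pos'],proj(p,[.468,.257,.122]))
cv2.imwrite('pics/w1.png',im[:,:,::-1]);json.dump({k:np.array(v).tolist() for k,v in p.items()},open('w1.json','w'))
E
```

```text
time_s: 1.4
tcp_pos: [0.4209, 0.2692, 0.2921]
ee_rot: [[0.959, -0.283, -0.0], [-0.283, -0.959, 0.0], [-0.0, 0.0, -1.0]]
wrist_force: [-0.2, 0.9, 0.6]
gripper_width: 1.0
[0.42088406 0.26920093 0.29211092] [281.24252219 148.23295172]
```

View pics/w1.png

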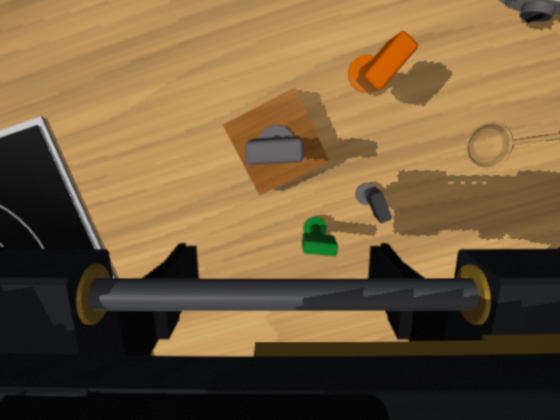

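Wrist view: stem grip at about (275,150), long side along image x (tool y). The holder is centred near (275,142). Now the bowl.

```bash
python3 -m handwheel '[[2.9,3.7,0,0,1],[2.9,3.7,0,0,1],[2.9,3.7,0,0,1],[2.9,3.7,0,0,1],[2.9,3.7,0,0,1],[2.9,3.7,0,0,1],[2.9,3.7,0,0,1],[0,0,0,0,1],[0,0,0,0,1]]'
python3 - <<'E'
from h import *
import json
s=sense();p=cams.camera_params('wrist');im=cams.capture('wrist')
print(s['tcp_pos'],proj(p,[.598,-.055,.1]))
cv2.imwrite('pics/w2.png',im[:,:,::-1]);json.dump({k:np.array(v).tolist() for k,v in p.items()},open('w2.json','w'))
a=cv2.imread('pics/w1.png')[80:210,210:340]
u,v=map(int,proj(p,[.598,-.055,.1])); v=max(v,130)
c=im[max(v-130,0):v+130,u-150:u+150,::-1]
cv2.imwrite('pics/c2.png',np.hstack([cv2.resize(a,(400,400),interpolation=2),cv2.resize(c,(400,400*c.shape[0]//c.shape[1]))[:400] if 0 else cv2.resize(c,(400,400))]));print(u-150,max(v-130,0),c.shape)
E
```

```text
time_s: 2.58
tcp_pos: [0.5426, -0.0354, 0.292]
ee_rot: [[0.96, -0.281, -0.001], [-0.281, -0.96, 0.0], [-0.001, 0.0, -1.0]]
wrist_force: [-0.6, 0.2, -0.6]
gripper_width: 0.999
[ 0.54262066 -0.03542762  0.2919654 ] [287.46546633 132.99432356]
137 2 (260, 300, 3)
```

View pics/c2.png

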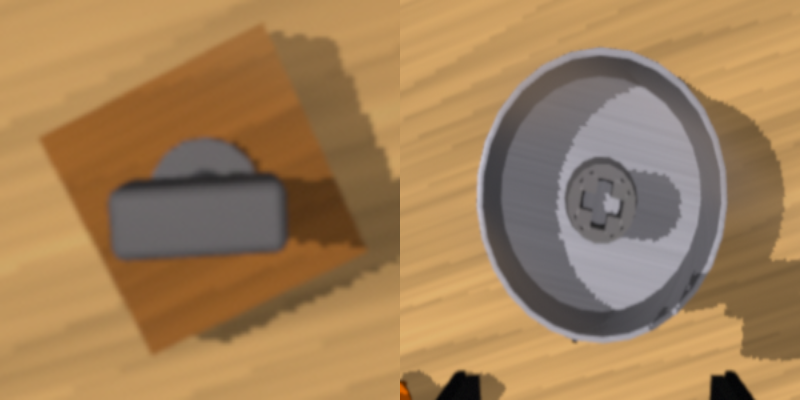

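Left crop: the grip's top face corners are about (108,190), (283,180), (287,248) and (115,259). Right crop: coupling centre at (201,201), which is image pixel (288,133), within 1 px of the first estimate. The slot is turned slightly, so I'll zoom in for the slot yaw.

Run:
```python
from h import *
import json
p1=json.load(open('w1.json'));p2=json.load(open('w2.json'))
a=cv2.imread('pics/w1.png');h=cv2.cvtColor(a,cv2.COLOR_BGR2HSV)
m=((h[...,1]<70)&(h[...,2]>75)).astype(np.uint8);m[:134]=0;m[175:]=0;m[:,:235]=0;m[:,315:]=0
m=cv2.morphologyEx(m,cv2.MORPH_OPEN,np.ones((3,3)))
c=max(cv2.findContours(m,0,2)[0],key=cv2.contourArea);r=cv2.minAreaRect(c);print(r)
B=cv2.boxPoints(r);W=np.array([onz(p1,b,.122)[:2] for b in B]);print(B.round(1).tolist(),W.round(4).tolist(),W.mean(0))
for i in range(2):
  d=W[(i+1)%4]-W[i];print('edge len',np.hypot(*d),'yaw',np.degrees(np.arctan2(d[1],d[0])))
print('coup',onz(p2,(287.8,132.7),.1),'rim',onz(p2,(288.9,128.8),.105))
b=cv2.imread('pics/w2.png')
z1=cv2.resize(b[105:160,260:315],(550,550),interpolation=2)
z2=cv2.resize(a[130:172,240:310],None,fx=3.5,fy=3.5,interpolation=2)
z2m=cv2.resize(m[130:172,240:310]*255,(z2.shape[1],z2.shape[0]),interpolation=0)
o=np.zeros((550,800,3),np.uint8);o[:,:550]=z1;o[:z2.shape[0],550:550+z2.shape[1]]=z2;o[200:200+z2.shape[0],550:550+z2.shape[1]]=z2m[...,None]
cv2.imwrite('pics/z3.png',o)
```

```text
((273.63232421875, 151.3815460205078), (21.79971694946289, 55.58095932006836), 86.8201675415039)
[[245.3000030517578, 142.0], [300.79998779296875, 139.0], [302.0, 160.6999969482422], [246.5, 163.8000030517578]] [[0.48, 0.2815], [0.4705, 0.2411], [0.4546, 0.2446], [0.4642, 0.2856]] [0.46731933 0.26319102]
edge len 0.04145651030729237 yaw -103.27166579903387
edge len 0.016241224016119566 yaw 167.5990524274432
coup [ 0.59814736 -0.05532211  0.1       ] rim [ 0.60105433 -0.05699559  0.105     ]
```

View pics/z3.png

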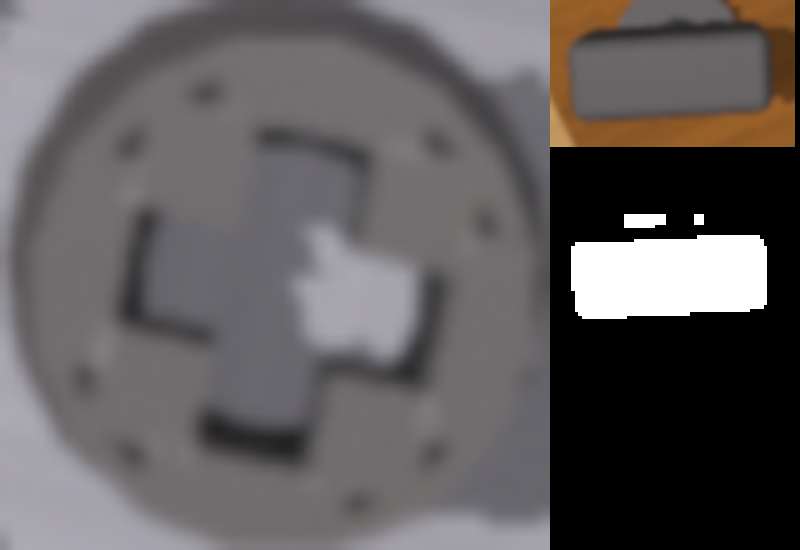

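The slot shows clearly. Arm-end midpoints in the zoom: top (316,144), bottom (251,451), left (136,265), right (429,327). Now the yaw, then the view over the lid.

```bash
python3 -m handwheel '[[-0.4,5.4,0,0,1],[-0.4,5.4,0,0,1],[-0.4,5.4,0,0,1],[-0.4,5.4,0,0,1],[-0.4,5.4,0,0,1],[0,0,0,0,1],[0,0,0,0,1]]'
python3 - <<'E'
from h import *
import json
p2=json.load(open('w2.json'))
P=[onz(p2,(260+x/10-.5,105+y/10-.5),.1)[:2] for x,y in [(316,144),(251,451),(136,265),(429,327)]]
for a,b in [(0,1),(2,3)]:
  d=P[b]-P[a];print('slot',np.hypot(*d),np.degrees(np.arctan2(d[1],d[0])),(P[a]+P[b])/2)
s=sense();p=cams.camera_params('wrist');im=cams.capture('wrist')
R=np.array(s['ee_rot']);print(s['tcp_pos'],R.round(3).tolist(),proj(p,[.507,-.306,.038]))
cv2.imwrite('pics/w4.png',im[:,:,::-1]);json.dump({k:np.array(v).tolist() for k,v in p.items()},open('w4.json','w'))
h=cv2.cvtColor(im,cv2.COLOR_RGB2HSV);m=((h[...,1]<50)&(h[...,2]>100)).astype(np.uint8)
cs=sorted(cv2.findContours(m,0,2)[0],key=cv2.contourArea)[-3:]
for c in cs:
  e=cv2.fitEllipse(c);print(cv2.contourArea(c),e,onz(p,e[0],.013))
E
```

```text
time_s: 3.5
tcp_pos: [0.4477, -0.2889, 0.2924]
ee_rot: [[0.96, -0.281, 0.0], [-0.281, -0.96, 0.0], [0.0, -0.0, -1.0]]
wrist_force: [0.2, 0.6, -0.4]
gripper_width: 1.004
slot 0.024759831865591303 151.73792567312654 [ 0.59684554 -0.0549589 ]
slot 0.024072169809729243 -117.98693355447459 [ 0.59708948 -0.05500291]
[ 0.44771865 -0.28889213  0.29237194] [[0.96, -0.281, 0.0], [-0.281, -0.96, 0.0], [0.0, -0.0, -1.0]] [283.25827916 126.6837755 ]
6117.0 ((40.3115234375, 116.14859771728516), (101.70036315917969, 173.15484619140625), 177.96694946289062) [ 0.58971187 -0.06322754  0.013     ]
17493.0 ((287.2450866699219, 121.61827850341797), (147.48739624023438, 151.0897979736328), 1.0665661096572876) [ 0.50999667 -0.31119132  0.013     ]
```

View pics/w4.png

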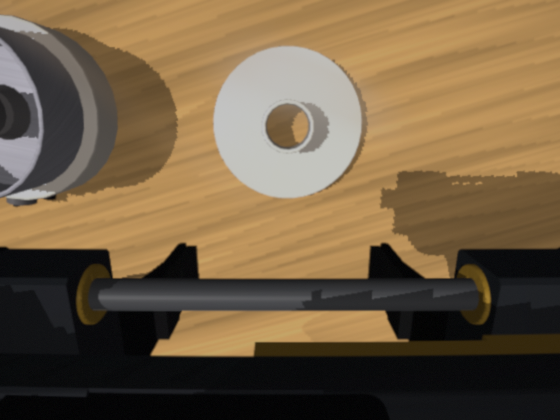

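The lid disc is centred near (288,121.5) and the chimney top near (288,127). The two differ because of perspective. I'll map the contours onto their planes and fit circles there.

Run:
```python
from h import *
import json
p=json.load(open('w4.json'));p2=json.load(open('w2.json'))
def fit(p,c,z):
  W=np.array([onz(p,q,z)[:2] for q in c])
  for _ in range(5):
    x=np.linalg.lstsq(np.c_[2*W,np.ones(len(W))],(W**2).sum(1),rcond=None)[0];r=np.sqrt(x[2]+x[:2]@x[:2])
    e=abs(np.hypot(*(W-x[:2]).T)-r);W=W[e<max(.001,1.5*np.median(e))] if len(W)>30 else W
  return x[:2].round(4),round(2*r,4),len(W)
im=cv2.imread('pics/w4.png');h=cv2.cvtColor(im,cv2.COLOR_BGR2HSV);m=((h[...,1]<50)&(h[...,2]>100)).astype(np.uint8)
c=max(cv2.findContours(m,0,2)[0],key=cv2.contourArea)[:,0]
print('lid',fit(p,c,.013),'chim',onz(p,(288.5,127),.038))
# rim outer from c2 crop points by eye
pts=[(478,195),(727,195),(602,48),(602,342),(511,95),(692,95)]
q=[(137+(x-400)/1.3333,2+y/1.5385) for x,y in pts]
print('rim',fit(p2,q,.105))
s=sense();R=np.array(s['ee_rot']);d=R.T@(np.array([.5065,-.311,.292])-s['tcp_pos']);print(d)
```

```text
lid (array([ 0.5062, -0.3101]), np.float64(0.154), 213) chim [ 0.50527815 -0.31082583  0.038     ]
rim (array([ 0.5963, -0.0554]), np.float64(0.1476), 6)
[0.06250726 0.0051334  0.00041166]
```

Lid centre (0.506, -0.3105), bowl and coupling centre (0.597, -0.055). Both fits agree. Now grasp the lid.

```bash
python3 -m handwheel '[[3.1,0.25,3,0,1],[3.1,0.2,3,0,1],[0,0,4,0,1],[0,0,4,0,1],[0,0,4,0,1],[0,0,1.5,0,1],[0,0,0.9,0,1],[0,0,0,0,1],[0,0,0,0,0],[0,0,0,0,0]]'
python3 -m handwheel '[[0,0,0,0,0],[0,0,0,0,0],[0,0,0,0,0],[0,0,0,0,0]]'
```

```text
time_s: 4.8
tcp_pos: [0.5061, -0.3119, 0.0894]
ee_rot: [[0.959, -0.282, 0.002], [-0.282, -0.959, -0.001], [0.002, 0.0, -1.0]]
wrist_force: [-0.3, -0.8, -0.7]
gripper_width: 0.855
time_s: 5.3
tcp_pos: [0.5057, -0.3117, 0.0885]
ee_rot: [[0.959, -0.282, 0.0], [-0.282, -0.959, -0.0], [0.0, 0.0, -1.0]]
wrist_force: [0.2, 0.9, 1.6]
gripper_width: 0.578
```

```bash
python3 -m handwheel '[[0,0,-2,0,0],[0,0,-5,0,0],[0,0,-6,0,0],[0.2,-3.8,0,0,0],[0.2,-3.9,0,0,0],[0.2,-3.9,0,0,0],[0.2,-3.9,0,0,0],[0.2,-3.9,0,0,0],[0.2,-3.9,0,0,0],[0.3,-3.9,0,0,0]]'
python3 -m handwheel '[[0,0,0,0,0],[0,0,0,0,0],[0,0,0,0,0]]'
python3 - <<'E'
from h import *
s=sense();R=np.array(s['ee_rot']);print(R.T@(np.array([.597,-.055,.1855])-s['tcp_pos'])*100,s['gripper_width'])
a=cams.capture('side')[130:280,180:380,::-1];b=cams.capture('scene')[150:300,150:350,::-1]
cv2.imwrite('pics/l1.png',cv2.resize(np.hstack([a,b]),None,fx=2,fy=2))
E
```

```text
time_s: 6.55
tcp_pos: [0.5965, -0.0538, 0.2175]
ee_rot: [[0.959, -0.282, -0.002], [-0.282, -0.959, 0.0], [-0.002, 0.0, -1.0]]
wrist_force: [-0.5, 0.5, -1.9]
gripper_width: 0.581
time_s: 6.92
tcp_pos: [0.5961, -0.0559, 0.218]
ee_rot: [[0.959, -0.283, -0.001], [-0.283, -0.959, -0.0], [-0.001, 0.0, -1.0]]
wrist_force: [-0.8, -0.0, -1.6]
gripper_width: 0.584
[ 0.05997001 -0.11338064  3.24774888] 0.5837516594101728
```

View pics/l1.png

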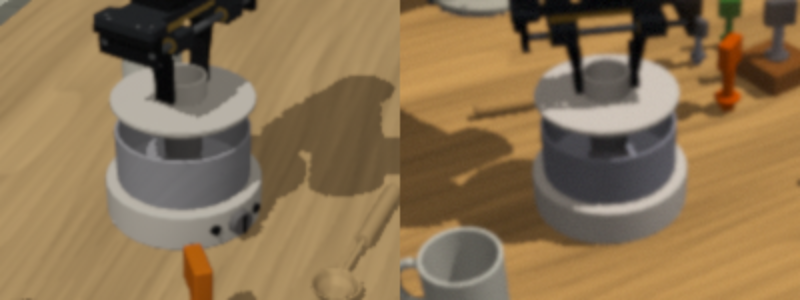

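Both views show the lid level and centred over the bowl. Lower it gently.

```bash
python3 -m handwheel '[[0.05,-0.1,1.2,0,0],[0,0,0.8,0,0],[0,0,0.5,0,0],[0,0,0.4,0,0],[0,0,0.3,0,0],[0,0,0,0,0]]'
```

```text
time_s: 7.78
tcp_pos: [0.5974, -0.0541, 0.1861]
ee_rot: [[0.959, -0.282, -0.0], [-0.282, -0.959, -0.0], [-0.0, 0.0, -1.0]]
wrist_force: [-0.5, 0.3, -2.0]
gripper_width: 0.585
```

```bash
python3 -m handwheel '[[0,0,0.15,0,0],[0,0,0,0,0]]'; python3 -m handwheel '[[0,0,0.15,0,0],[0,0,0,0,0]]'
```

```text
time_s: 8.02
tcp_pos: [0.5977, -0.0541, 0.1855]
ee_rot: [[0.96, -0.282, 0.001], [-0.282, -0.96, -0.0], [0.001, -0.0, -1.0]]
wrist_force: [-0.8, 0.1, 1.9]
gripper_width: 0.584
time_s: 8.28
tcp_pos: [0.5977, -0.0541, 0.1854]
ee_rot: [[0.96, -0.281, 0.002], [-0.281, -0.96, -0.0], [0.002, -0.0, -1.0]]
wrist_force: [-4.2, 1.3, 8.0]
gripper_width: 0.581
```

```bash
python3 -m handwheel '[[0,0,-0.2,0,0],[0,0,0,0,1],[0,0,0,0,1],[0,0,0,0,1],[0,0,0,0,1],[0,0,-2,0,1],[0,0,-5,0,1],[-3,0,-3.6,0,1],[-3,0,0,0,1],[0,0,0,0,1]]'
python3 -m handwheel '[[0,0,0,0,1]]'
python3 - <<'E'
from h import *
p=cams.camera_params('wrist');im=cams.capture('wrist');s=cams.capture('side');t=cams.capture('scene')
cv2.imwrite('pics/l2.png',np.hstack([cv2.resize(im[:260,130:450],(480,390)),cv2.resize(np.vstack([s[150:270,190:350],t[180:300,180:340]]),(320,390))])[:,:,::-1])
cv2.imwrite('pics/l2w.png',im[:,:,::-1])
h=cv2.cvtColor(im,cv2.COLOR_RGB2HSV);m=((h[...,1]<60)&(h[...,2]>110)).astype(np.uint8);m[240:]=0
c=max(cv2.findContours(m,0,2)[0],key=cv2.contourArea)[:,0]
W=np.array([onz(p,q,.110)[:2] for q in c])
for _ in range(5):
    x=np.linalg.lstsq(np.c_[2*W,np.ones(len(W))],(W**2).sum(1),rcond=None)[0];r=np.sqrt(x[2]+x[:2]@x[:2]);e=abs(np.hypot(*(W-x[:2]).T)-r);W=W[e<max(.001,1.5*np.median(e))]
print(x[:2],2*r,len(W),proj(p,[.597,-.055,.135]))
E
```

```text
time_s: 9.52
tcp_pos: [0.5384, -0.037, 0.2923]
ee_rot: [[0.96, -0.281, 0.001], [-0.281, -0.96, 0.001], [0.001, -0.001, -1.0]]
wrist_force: [0.7, 0.5, 0.1]
gripper_width: 1.002
time_s: 9.65
tcp_pos: [0.5402, -0.0372, 0.2913]
ee_rot: [[0.959, -0.282, 0.0], [-0.282, -0.959, -0.0], [0.0, -0.0, -1.0]]
wrist_force: [0.5, -0.0, 0.7]
gripper_width: 1.0
[ 0.59775914 -0.05379679] 0.1542063994245347 291 [284.89873534 134.65274351]
```

View pics/l2.png

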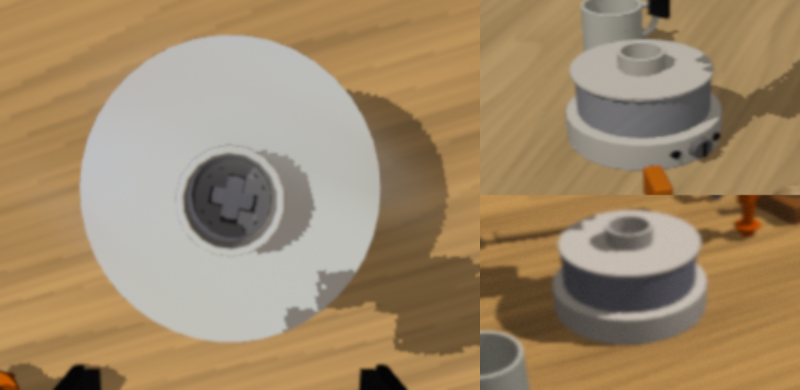

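The lid is seated level in all views, disc centre at (0.598, -0.054), with the slot visible through the chimney. Back to the stem for its second and last look.

```bash
python3 -m handwheel '[[-3.06,-3.77,0,0,1],[-3.06,-3.77,0,0,1],[-3.06,-3.77,0,0,1],[-3.06,-3.77,0,0,1],[-3.06,-3.77,0,0,1],[-3.06,-3.77,0,0,1],[-3.06,-3.77,0,0,1],[0,0,0,-3,1],[0,0,0,0,1],[0,0,0,0,1]]'
python3 - <<'E'
from h import *
import json
s=sense();p=cams.camera_params('wrist');im=cams.capture('wrist');R=np.array(s['ee_rot']);print(s['tcp_pos'],R.round(3).tolist())
json.dump({k:np.array(v).tolist() for k,v in p.items()},open('w5.json','w'))
cv2.imwrite('pics/w5.png',im[:,:,::-1])
u,v=proj(p,[.467,.263,.122]);print(u,v);u=int(u);v=int(v)
h=cv2.cvtColor(im,cv2.COLOR_RGB2HSV);m=((h[...,1]<70)&(h[...,2]>75)).astype(np.uint8);k=np.zeros_like(m);k[v-18:v+20,u-40:u+40]=1;m*=k
m=cv2.morphologyEx(m,cv2.MORPH_OPEN,np.ones((7,7)))
c=max(cv2.findContours(m,0,2)[0],key=cv2.contourArea);r=cv2.minAreaRect(c);B=cv2.boxPoints(r);print(r)
W=np.array([onz(p,b,.122)[:2] for b in B]);C=W.mean(0);print(W.round(4).tolist(),C)
for i in range(2):
  d=W[(i+1)%4]-W[i];print(np.hypot(*d),np.degrees(np.arctan2(d[1],d[0])))
# holder top outline
hm=((h[...,0]<14)&(h[...,1]>110)&(h[...,2]<190)).astype(np.uint8)
z=cv2.resize(im[max(v-65,0):v+65,u-65:u+65,::-1],(520,520),interpolation=2);print(u-65,max(v-65,0))
cv2.imwrite('pics/z5.png',z)
E
```

```text
time_s: 11.05
tcp_pos: [0.4091, 0.2761, 0.291]
ee_rot: [[0.973, -0.233, -0.0], [-0.233, -0.973, -0.001], [-0.0, 0.001, -1.0]]
wrist_force: [0.1, 0.2, -0.2]
gripper_width: 1.003
[0.40912468 0.27607521 0.29095024] [[0.973, -0.233, -0.0], [-0.233, -0.973, -0.001], [-0.0, 0.001, -1.0]]
282.2389459119916 133.78868850100213
((282.0, 134.0), (24.0, 56.0), 90.0)
[[0.4801, 0.2811], [0.4705, 0.2412], [0.4535, 0.245], [0.4632, 0.2855]] [0.4668322  0.26322285]
0.04102031008195959 -103.44427085017368
0.017397318656610882 167.69323019149158
217 68
```

View pics/z5.png

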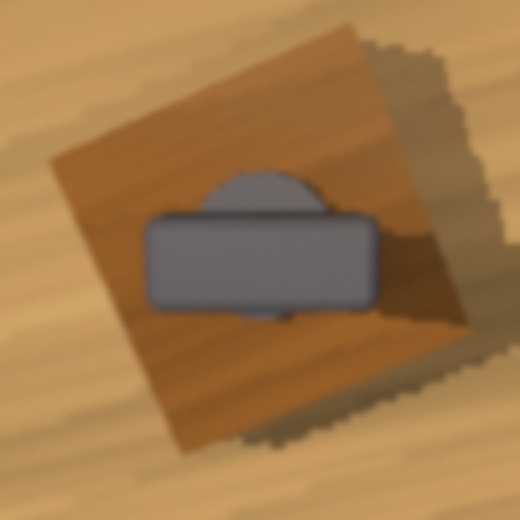

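The grip's top face is square to the tool in the zoom, centre (262,262), which gives a stem position of (0.467, 0.263). Grasp it across the 44 mm.

```bash
python3 - <<'E'
from h import *
import json
p=json.load(open('w5.json'))
W=np.array([onz(p,(217+x/4-.4,68+y/4-.4),.034)[:2] for x,y in [(350,25),(470,328),(185,455),(52,160)]]);print('holder',W.mean(0),[np.hypot(*(W[i]-W[i-1])).round(4) for i in range(4)])
# slot again through chimney needs pose: print plan only
E
python3 -m handwheel '[[3,-0.05,1,0,1],[3,-0.05,1,0,1],[0,0,4,0,1],[0,0,4,0,1],[0,0,2,0,1],[0,0,1.3,0,1],[0,0,0,0,1],[0,0,0,0,1]]'
```

```text
holder [0.46670998 0.26287004] [np.float64(0.0781), np.float64(0.0777), np.float64(0.0786), np.float64(0.0791)]
time_s: 12.1
tcp_pos: [0.468, 0.2638, 0.1593]
ee_rot: [[0.973, -0.231, 0.002], [-0.231, -0.973, 0.001], [0.001, -0.002, -1.0]]
wrist_force: [0.4, -0.5, 0.9]
gripper_width: 1.003
```

```bash
python3 -m handwheel '[[0,0,0,0,0],[0,0,0,0,0],[0,0,0,0,0],[0,0,0,0,0],[0,0,0,0,0],[0,0,0,0,0],[0,0,0,0,0]]'; python3 -m handwheel '[[0,0,0,0,0]]'; python3 -c "
from h import *
s=sense();print(s['tcp_pos'],s['wrist_force'])"
```

```text
time_s: 12.98
tcp_pos: [0.4674, 0.2634, 0.1582]
ee_rot: [[0.973, -0.231, -0.0], [-0.231, -0.973, -0.0], [-0.0, 0.0, -1.0]]
wrist_force: [-1.0, 0.2, -0.7]
gripper_width: 0.506
time_s: 13.1
tcp_pos: [0.4673, 0.2634, 0.1582]
ee_rot: [[0.973, -0.231, -0.0], [-0.231, -0.973, -0.0], [-0.0, 0.0, -1.0]]
wrist_force: [-0.1, -0.2, 0.0]
gripper_width: 0.506
[0.46733841 0.26339354 0.15821449] [-0.05803386 -0.17425791  0.04120639]
```

The stem is gripped (44 mm), with the flange underside 124 mm below the TCP. Lift, carry, turn.

```bash
python3 -m handwheel '[[0,0,-2,0,0],[0,0,-5,0,0],[0,0,-5,0,0],[0,0,-2.2,0,0],[2,2.8,0,0,0],[3,4.2,0,0,0],[3,4.2,0,0,0],[3,4.2,0,0,0],[3,4.2,0,0,0],[3,4.2,0,0,0]]'; python3 -m handwheel '[[2.98,4.18,0,0,0],[0,0,0,7.4,0],[0,0,0,7.4,0],[0,0,0,0,0],[0,0,0,0,0]]'
python3 - <<'E'
from h import *
s=sense();R=np.array(s['ee_rot']);print(s['tcp_pos'],np.degrees(np.arctan2(R[1,1],R[0,1])),R.T@(np.array([.597,-.055,.2422])-s['tcp_pos'])*100,s['gripper_width'])
E
```

```text
time_s: 14.35
tcp_pos: [0.5779, -0.009, 0.2998]
ee_rot: [[0.973, -0.231, -0.001], [-0.231, -0.973, 0.0], [-0.001, -0.0, -1.0]]
wrist_force: [-0.1, 2.1, -1.3]
gripper_width: 0.5
time_s: 14.98
tcp_pos: [0.5969, -0.0548, 0.3]
ee_rot: [[0.882, -0.47, -0.001], [-0.47, -0.882, 0.0], [-0.0, 0.0, -1.0]]
wrist_force: [-0.2, 0.3, -1.0]
gripper_width: 0.5
[ 0.59687767 -0.05481579  0.29999772] -118.05831710019869 [0.02224484 0.00947155 5.77976391] 0.5004197250158768
```

```bash
python3 -m handwheel '[[0,0,2,0,0],[0,0,2,0,0],[0,0,1,0,0],[0,0,0.4,0,0],[0,0,0.4,0,0],[0,0,0,0,0]]'; python3 -m handwheel '[[0,0,0.3,0,0],[0,0,0.3,0,0],[0,0,0,0,0]]'
```

```text
time_s: 15.72
tcp_pos: [0.5972, -0.055, 0.2425]
ee_rot: [[0.882, -0.472, 0.0], [-0.472, -0.882, 0.0], [0.0, -0.0, -1.0]]
wrist_force: [-0.1, -0.4, -0.2]
gripper_width: 0.504
time_s: 16.1
tcp_pos: [0.5969, -0.055, 0.2359]
ee_rot: [[0.881, -0.472, -0.001], [-0.472, -0.881, -0.0], [-0.001, 0.0, -1.0]]
wrist_force: [0.0, 0.5, -1.5]
gripper_width: 0.502
```

The foot is 6 mm below the face with no contact force, so it has entered the slot. Continue.

```bash
python3 -m handwheel '[[0,0,0.3,0,0],[0,0,0.3,0,0],[0,0,0,0,0]]'; python3 -m handwheel '[[0,0,0.3,0,0],[0,0,0.2,0,0],[0,0,0,0,0]]'; python3 -m handwheel '[[0,0,0.2,0,0],[0,0,0,0,0]]'
```

```text
time_s: 16.48
tcp_pos: [0.5968, -0.055, 0.2298]
ee_rot: [[0.881, -0.472, -0.001], [-0.472, -0.881, -0.0], [-0.001, 0.001, -1.0]]
wrist_force: [-0.0, 0.6, -0.8]
gripper_width: 0.508
time_s: 16.85
tcp_pos: [0.5969, -0.055, 0.225]
ee_rot: [[0.881, -0.472, -0.0], [-0.472, -0.881, -0.0], [-0.0, 0.0, -1.0]]
wrist_force: [0.2, 0.2, -1.1]
gripper_width: 0.503
time_s: 17.1
tcp_pos: [0.5973, -0.055, 0.224]
ee_rot: [[0.882, -0.472, 0.001], [-0.472, -0.882, -0.0], [0.001, -0.0, -1.0]]
wrist_force: [-0.5, 0.4, 3.0]
gripper_width: 0.5
```

The flange reached the coupling at TCP z 0.224, as predicted. Press about 7 mm.

```bash
python3 -m handwheel '[[0,0,0.2,0,0],[0,0,0.2,0,0],[0,0,0,0,0]]'; python3 -m handwheel '[[0,0,0.2,0,0],[0,0,0.1,0,0],[0,0,0,0,0]]'
```

```text
time_s: 17.48
tcp_pos: [0.5973, -0.0551, 0.2202]
ee_rot: [[0.882, -0.472, 0.001], [-0.472, -0.882, -0.0], [0.001, -0.0, -1.0]]
wrist_force: [-2.7, 0.1, 6.4]
gripper_width: 0.506
time_s: 17.85
tcp_pos: [0.5973, -0.0551, 0.2179]
ee_rot: [[0.882, -0.472, 0.002], [-0.472, -0.882, -0.001], [0.002, -0.0, -1.0]]
wrist_force: [-2.1, 0.2, 8.7]
gripper_width: 0.503
```

```bash
python3 -m handwheel '[[0,0,0.1,0,0],[0,0,0.05,0,0],[0,0,0,0,0],[0,0,0,0,0]]'; python3 -m handwheel '[[0,0,0,0,0],[0,0,0,0,0]]'
python3 - <<'E'
from h import *
s=cams.capture('side');t=cams.capture('scene')
cv2.imwrite('pics/f1.png',cv2.resize(np.hstack([s[120:270,190:330],t[120:270,185:325]]),None,fx=2.8,fy=2.8)[:,:,::-1])
E
```

```text
time_s: 18.35
tcp_pos: [0.5974, -0.0551, 0.2168]
ee_rot: [[0.882, -0.472, 0.002], [-0.472, -0.882, -0.001], [0.002, -0.0, -1.0]]
wrist_force: [-3.6, 1.5, 9.4]
gripper_width: 0.5
time_s: 18.6
tcp_pos: [0.5973, -0.0551, 0.2168]
ee_rot: [[0.882, -0.472, 0.002], [-0.472, -0.882, -0.001], [0.002, -0.0, -1.0]]
wrist_force: [-3.2, 0.6, 10.8]
gripper_width: 0.505
```

View pics/f1.png

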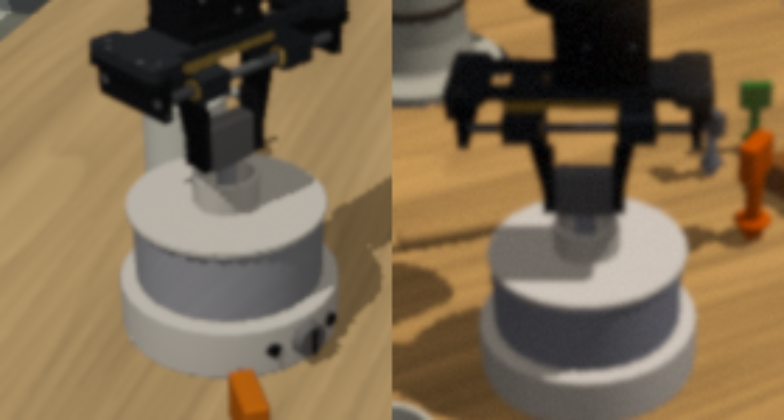

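Lid level, stem upright in the chimney. TCP is 7.2 mm below contact, and about 11 N matches about 7 mm on the spring. Handing in.

```bash
python3 -c "
from station import sense,job
s=sense();print(s['time_s'],s['tcp_pos'],s['wrist_force']);print(job.finish_job())"
```

```text
18.7 [ 0.59735474 -0.05511476  0.21675769] [-3.22261805 -0.14535738  9.81282387]
the job is handed in; nothing more can be done
None
```

The job is handed in at 18.7 s. The lid is on the bowl, and the stem is meshed in the coupling and still held pressed down.

- **Lid:** I set it on the rim and let go of it. Afterwards the camera views showed it level, with its centre about 1–1.5 mm from the bowl centre I had measured.
- **Stem:** I took it from the holder and turned it about 15° to match the slot. It slid in without resistance, and the flange touched the coupling within 0.3 mm of the predicted height.
- **Press:** I pushed about 7.2 mm of the 8 mm travel. The wrist force read 9.4 to 10.8 N over the last readings, and adding about 1 N for the stem's weight gives roughly 7 mm on the spring.
- **Side force:** While pressing there was a small sideways force of about 3 N.
- **Bystanders:** I kept the mill, mug and spoon clear of every move. The final picture was cropped to the bowl, so I did not re-check where they stand.

No check failed. The bowl-centre and lid-centre estimates first disagreed by about 4 mm because of perspective, and fitting circles in world coordinates resolved it.

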